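# Find the full bead tin by hefting and hold it over the free balance

### The job

Heft the three closed bead tins one at a time, from the robot's left to its right, lifting each a few centimetres straight up off the bench for a moment, and stand the lighter ones back upright where they stood. Then hold the heaviest tin up, upright and still, over the middle of the pan of the empty balance (not the one with the beaker), about 10 cm clear above the pan, and finish while still holding it there. Heft every tin even if you are already sure, never tip a tin over, and leave the beaker, the tip box and the culture bottle alone.

Things in the scene. Friction and masses are not known exactly. Their poses are not given: they have to be found in the camera images.
- tin_a_mid (a point): centre of one of three identical-looking closed tins (aluminium, blue band): a rigid upright cylinder 58 mm across, 96 mm tall; the point is 48 mm above its underside, z up. They stand on the bench in a row from the robot's left (+y) to right (-y), 90 to 150 mm apart in y, x differing; which name stands where changes. 0.2 to 0.8 kg each; one is at least 0.2 kg heavier
- tin_b_mid (a point): centre of one of three identical-looking closed tins (aluminium, blue band): a rigid upright cylinder 58 mm across, 96 mm tall; the point is 48 mm above its underside, z up. They stand on the bench in a row from the robot's left (+y) to right (-y), 90 to 150 mm apart in y, x differing; which name stands where changes. 0.2 to 0.8 kg each; one is at least 0.2 kg heavier
- tin_c_mid (a point): centre of one of three identical-looking closed tins (aluminium, blue band): a rigid upright cylinder 58 mm across, 96 mm tall; the point is 48 mm above its underside, z up. They stand on the bench in a row from the robot's left (+y) to right (-y), 90 to 150 mm apart in y, x differing; which name stands where changes. 0.2 to 0.8 kg each; one is at least 0.2 kg heavier
- balance_a_pan (a point): middle of the pan's top face (steel, 130 mm across, fixed, 62 mm above the bench) of one of two identical white balances, one left, one right of the tins; z up. Housing 210 x 170 mm, 46 mm high, reaching 125 mm to -x (display end) and 85 mm to +x of this point. One of the two pans has the beaker on it, the other is empty
- balance_b_pan (a point): middle of the pan's top face (steel, 130 mm across, fixed, 62 mm above the bench) of one of two identical white balances, one left, one right of the tins; z up. Housing 210 x 170 mm, 46 mm high, reaching 125 mm to -x (display end) and 85 mm to +x of this point. One of the two pans has the beaker on it, the other is empty
- tin_a: the same tin as tin_a_mid, origin at the centre of its underside
- tin_b: the same tin as tin_b_mid, origin at the centre of its underside
- tin_c: the same tin as tin_c_mid, origin at the centre of its underside
- beaker: empty glass beaker standing on the pan of one of the balances, 66 mm in diameter, 85 mm tall (its rim is 147 mm above the bench); origin at the centre of its underside; leave alone
- tip_box: red box of pipette tips with a clear lid, 87 x 124 x 65 mm, standing beyond the tins on the robot's right; origin at the centre of its underside; leave alone
- culture_bottle: amber glass bottle with a white cap, 56 mm in diameter, 115 mm tall, standing beyond the tins on the robot's left; origin at the centre of its underside; leave alone
Mind the look-alikes: they are no part of the job. Leave any purple or yellow look-alike of the tin_a alone.

How it is judged:
By the outcome, as a careful person would: the job done as asked, in the order asked, and still so for the second after the job is handed in, while the arm keeps its last pose, push and grip.
It also fails if it takes over 67 s, if anything falls off the work surface, if the arm or the gripper's body presses on something with over 40 N, if the wrist force passes 120 N, or if a joint passes its speed limit or range.

### The arm

A 7-joint arm with a two-finger parallel gripper is mounted at the origin on the work surface. World frame = base frame: x ahead of the robot, y to its left, z up, the work surface at z = 0. Lengths are in mm, angles in rad, forces in N, time in s.
With the tool pointing down it reaches from about 425 to 1025 mm from the base axis. Payload 3.6 kg.
Tool frame: the origin (TCP) lies midway between the tips of the shut fingers; the grasp point (between the pads) lies tcp_to_grasp behind it (tcp_to_grasp is the distance from the TCP to the grasp point, in mm); z points along the fingers, y is the line along which they close (so a half turn about z gives the same grasp; the last joint's range is limited). The gripper opens to 85 mm and grips with 20 to 120 N. Pads are 22 mm wide; open, the fingers measure 114 mm over their backs; the gripper's body (76 mm by 85 mm) begins 54 mm behind the grasp point. The pads swing forward as they close: fully open they stand 13 mm farther back than shut.
Start: joints at [-1.206, 0.591, 0.048, 1.609, -0.033, 0.943, -0.034], TCP at [321.079, 650.029, 231.302] pointing down, gripper open.
Joint ranges: [-2.69, 2.69], [-0.47, 2.24], [-1.27, 1.36], [0.19, 2.51], [-1.53, 4.68], [0.08, 2.07], [-3.09, 3.09]. Speed limits (rad/s): [2.57, 2.57, 3.14, 3.14, 3.14, 3.14, 3.14].

### API

Orientations are given as a unit quaternion [w, x, y, z].
In Python, from station import read_state, get_image, calibration, close_job, find_in, silhouettes, tip_of, tcp_to_grasp gives the robot as it stands. The module is installed in compiled form; this text tells all that it offers.
- The arm moves only by the shell command python3 -m creep 'ROWS' [OPENING]. ROWS is JSON, a list of rows, each an object of numbers: "dx", "dy", "dz": the shift along the tool's x, y, z in mm; "twist": the turn about the tool's z in degrees. In form: [{"dx": .., "dy": .., "dz": .., "twist": ..}, ...]. A call has 1 to 12 rows; each row is the pose to reach, as a shift and turn from the pose commanded when the call began, along the tool's axes at that moment; what a row does not reach only later rows make up. A row lasts 1/8 s, in which the tool goes at most 62.5 mm and 10.7 degrees, less where a joint would pass 70% of its speed; a pose out of reach is approached as far as the arm can. A call with a gripper value outside its range is refused whole. OPENING is the opening, from 0 (shut) to 1 (fully open), set as the call begins (- or left out, the last holds). The fingers move at their own pace and stop on an object; the grip force is fixed at half the most. Time passes only in rows, so rows that repeat a pose let the fingers close. It gives the time, the measured TCP pose, the force, the opening and the grip force at its end, in the units of the state.
- read_state(): the state, without advancing time (a new reading comes with each control period).
- get_image(name): name is "side" or "top" or "wrist"; returns the picture (384x512x3 uint8, blue, green, red); there is no depth.
- calibration(name): a dict with "camera_matrix" (3x3 intrinsics, pixels), "R" (3x3) and "t" (3): a world point X has camera coordinates R X + t; the wrist camera has in their place "tool_from_camera" (4x4, takes a point from camera to tool coordinates, whose origin is the TCP and whose axes are the flange's). Camera axes: x right, y down, z forward; pixel columns grow to the right and rows downward; lengths in mm; the calibration is good to about 2 mm. A picture is of the moment at which its call begins: read the wrist's pose just before it. calibration takes no time and is no camera call.
- close_job(): hands the job in; it is judged then, once.
Trained networks look in the newest picture that a camera, given by its name, has taken for a name from the list of things; names that differ only in an ending like _2 or _b are one class to them, and where a whole thing is asked for, a point or a joint stands for the part that bears it (a point fixed in the world has none). Each returns a list of dicts, best first, with "confidence" (0 to 1); they miss things now and then, are a little off and sometimes report something else, mostly with a low value. They report only what shows in the picture. A call takes as long as a camera call. They do not tell look-alikes from the thing itself.
- find_in(camera, target): "xy" ([column, row] in pixels, amid what is visible of it).
- silhouettes(camera, target): "mask" (384x512 bool, what is visible of it) and "xy" ([column, row] in pixels, amid what is visible of it).
- tip_of(camera, target): "xy" ([column, row] in pixels: a listed point, or the origin of a listed thing).
The state is a dict: "clock": time; "joints": joint angles; "qd": joint speeds; "effort": joint torques, N m; "ee_pos": TCP position; "eef_rot": TCP orientation; "contact_force": force on the tool from outside, world axes, zero at the start; "moment": the same for the moment, N m; "width": opening from 0.0 (shut) to 1.0 (fully open); "gripper_force": force on a finger pad.
Only numpy, scipy, OpenCV 4.12 (cv2) and the standard library are available. Lean on these libraries where they do the work, as an engineer would, in place of code of your own. Each camera call takes 0.05 s, during which the arm holds its last target. There are 200 camera calls.

## Working session

There is one attempt and no reset: what is moved stays moved. The work goes in short steps, Python scripts to look and compute and a shell command to move; the robot and the scene stay as the last step left them, time stands still between calls to the robot, and variables do not carry over. Pictures are saved under pics/ and viewed, at most 10 in all, crops included, and the job is handed in when it is done.

```bash
mkdir -p pics; cat > h.py <<'E'
import numpy as np,cv2
from station import *
def proj(c,X):
    k=calibration(c);p=np.array(k["camera_matrix"])@(np.array(k["R"])@np.array(X,float)+np.array(k["t"]).ravel());return p[:2]/p[2]
def back(c,uv,z):
    k=calibration(c);R=np.array(k["R"]);t=np.array(k["t"]).ravel()
    d=R.T@np.linalg.inv(k["camera_matrix"])@np.array([*uv,1.]);o=-R.T@t
    return (o+d*(z-o[2])/d[2]).round(1)
E
python3 - <<'E'
from h import *
s=read_state();print(s, tcp_to_grasp)
a=get_image("top");b=get_image("side")
cv2.imwrite("pics/a.png",cv2.resize(a,(800,600)));cv2.imwrite("pics/b.png",cv2.resize(b,(800,600)))
for n,z in [("tin_a_mid",48),("balance_a_pan",62),("beaker",62),("tip_box",0),("culture_bottle",0)]:
  for c in("top","side"):
    for r in tip_of(c,n): print(n,c,np.round(r["xy"],1),round(r["confidence"],2),back(c,r["xy"],z))
E
```

```text
{'clock': 0.0, 'joints': array([-1.20551847,  0.59214292,  0.04829344,  1.60981644, -0.03329089,
        0.94268863, -0.03368575]), 'qd': array([ 2.26389651e-03,  8.47061669e-04, -4.69715010e-04, -4.25167750e-04,
       -3.66194618e-04, -3.80268259e-05, -1.95846618e-03]), 'effort': array([-1.87094829e-04, -5.48706365e+01,  1.54718913e+00, -1.98114878e+01,
        9.51294758e-03,  9.05945868e-03,  1.08754043e-05]), 'ee_pos': array([320.69696622, 649.29962393, 230.12581798]), 'eef_rot': array([-1.91203672e-04,  2.27330926e-01,  9.73816915e-01, -1.10907006e-03]), 'contact_force': array([-0.03231885,  0.07706157, -0.26552633]), 'moment': array([-0.052273  ,  0.0062363 ,  0.03948035]), 'gripper_force': 0.0, 'width': 1.0003913980981114} 18.700000000000003
tin_a_mid top [299.7 229.9] 0.77 [ 524.9 -127.8   48. ]
tin_a_mid top [301.6 270.7] 0.72 [ 419.4 -131.5   48. ]
tin_a_mid top [302. 187.] 0.63 [ 640.4 -135.4   48. ]
tin_a_mid side [316.  190.9] 0.68 [467.7 -51.5  48. ]
tin_a_mid side [262.5 162.4] 0.6 [ 642.  -127.4   48. ]
tin_a_mid side [337.8 177.5] 0.59 [ 415.2 -123.2   48. ]
tin_a_mid side [295.2 164.9] 0.58 [ 544.9 -143.4   48. ]
balance_a_pan top [387.7 238. ] 0.89 [ 504.9 -352.9   62. ]
balance_a_pan top [205.9 216.4] 0.7 [556.9 118.9  62. ]
balance_a_pan top [302.  231.7] 0.21 [ 519.1 -132.    62. ]
balance_a_pan side [314.3 125.4] 0.85 [ 520.5 -341.1   62. ]
beaker top [393.4 234.2] 0.6 [ 514.8 -368.1   62. ]
beaker side [319.4 122.6] 0.71 [ 506.5 -362.    62. ]
tip_box top [317.8 144.8] 0.64 [ 774.6 -188.6    0. ]
tip_box top [300.7 229.8] 0.35 [ 529.2 -136.4    0. ]
culture_bottle top [212.6 144.6] 0.68 [773.  114.7   0. ]
culture_bottle side [188.5 225. ] 0.58 [780.9 122.5   0. ]
```

View pics/a.png

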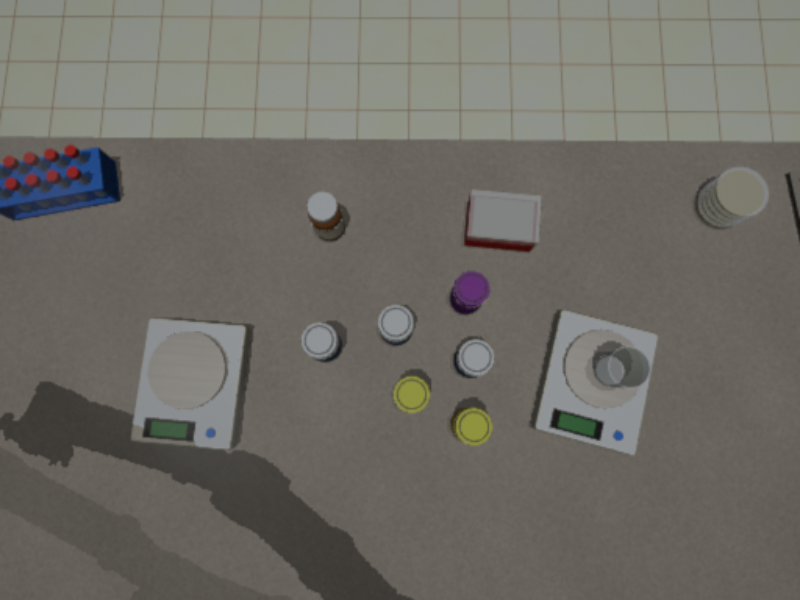

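View pics/b.png

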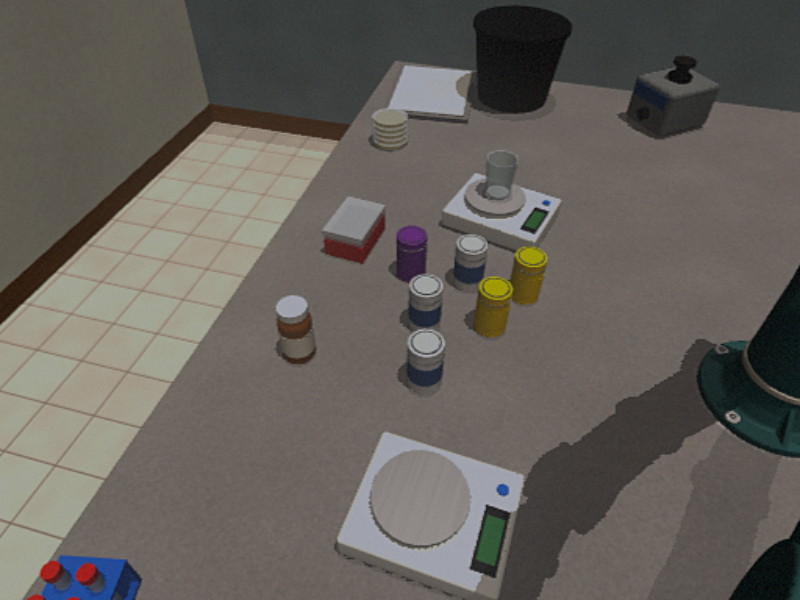

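The top view shows the blue-band tins with lids at (320,341), (396,323) and (475,357) in the 800-px picture. The look-alikes are yellow at (411,394) and (473,426), and purple at (470,291). The three silver-lidded tins show blue bands in the side view at (426,343), (426,286) and (471,243), so those are the ones meant. The empty pan is the left one at (187,370), since the beaker stands on the right balance. One crop will confirm this, along with lid positions.

```bash
python3 - <<'E'
from h import *
a=get_image("top");b=get_image("side")
c1=cv2.resize(a[160:300,180:330],None,fx=2.6,fy=2.6);c2=cv2.resize(b[135:255,240:360],(364,364))
cv2.imwrite("pics/c.png",np.hstack([c1,c2]) if c1.shape[0]==364 else c1)
def cent(img,uv,r,test):
    u,v=np.array(uv)*.64;out=[]
    m=np.zeros(img.shape[:2],np.uint8);cv2.circle(m,(int(u),int(v)),r,1,-1)
    t=test(img)&(m>0);n,l,st,ce=cv2.connectedComponentsWithStats(t.astype(np.uint8))
    i=1+np.argmax(st[1:,4]);return (st[i,:2]+(st[i,2:4]-1)/2),st[i,2:5]
br=lambda im:(im.min(2)>120)
P={}
for n,uv,w in [("L",(320,341),(426,343)),("M",(396,323),(426,286)),("R",(475,357),(471,243))]:
    p,s=cent(a,uv,16,br);print(n,p,s,back("top",p,96), "side",back("side",np.array(w)*.64,96), "reproj",proj("side",back("top",p,96))/.64)
for n,uv,z in [("yM",(411,394),96),("yR",(473,426),96),("pur",(471,288),96),("beakertop",(628,367),147),("bottle",(323,205),115)]:
    print(n,back("top",np.array(uv)*.64,z))
for c,uv in(("top",(187,370)),("side",(420,497))): print("pan",back(c,np.array(uv)*.64,62))
# ellipse fit of pan
for c,uv in(("top",(187,370)),("side",(420,497))):
    for im in (a if c=="top" else b,):
        g=im.astype(int);mask=np.zeros(g.shape[:2],np.uint8);x,y=np.array(uv)*.64
        ff=im.copy();mk=np.zeros((386,514),np.uint8);cv2.floodFill(cv2.GaussianBlur(ff,(3,3),0),mk,(int(x),int(y)),0,(14,)*3,(14,)*3,cv2.FLOODFILL_MASK_ONLY|cv2.FLOODFILL_FIXED_RANGE|(255<<8))
        ct=max(cv2.findContours(mk[1:-1,1:-1],cv2.RETR_EXTERNAL,cv2.CHAIN_APPROX_NONE)[0],key=len);e=cv2.fitEllipse(ct);print(c,e,back(c,e[0],62))
E
```

```text
L [203.5 217. ] [ 22  23 322] [551.3 120.1  96. ] side [551.4 122.5  96. ] reproj [426.44035517 341.84754333]
M [252.5 205.5] [ 22  22 310] [581.7  -3.2  96. ] side [ 5.814e+02 -2.000e-01  9.600e+01] reproj [426.2262921  284.77125013]
R [304.5 228.5] [ 22  24 332] [ 524.5 -134.    96. ] side [ 528.6 -133.7   96. ] reproj [473.22243981 243.29312261]
yM [464.9 -30.5  96. ]
yR [ 416.1 -128.2   96. ]
pur [ 637.5 -127.8   96. ]
beakertop [ 507.1 -355.7  147. ]
bottle [771.1 116.2 115. ]
pan [501.6 341.6  62. ]
pan [502.8 349.   62. ]
top ((113.20040130615234, 238.84877014160156), (53.39869689941406, 72.3399658203125), 15.160168647766113) [496.1 358.1  62. ]
side ((268.85284423828125, 317.8665771484375), (59.060340881347656, 63.18934631347656), 109.79054260253906) [502.8 348.5  62. ]
```

View pics/c.png

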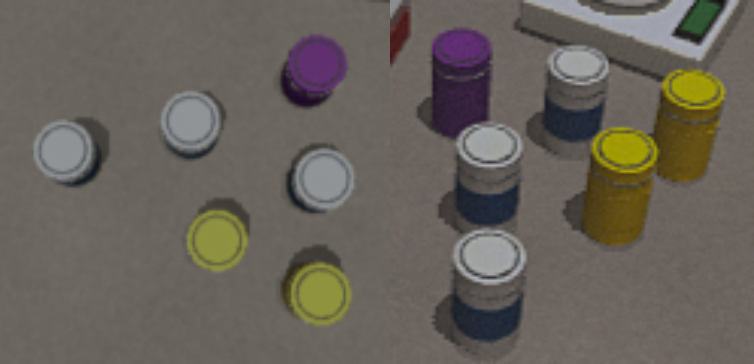

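The crop confirms it: three silver-lidded tins with blue bands, with the yellow and purple ones as decoys. Estimated positions are L (551,121), M (582,-2), R (526,-134), and the empty pan at (502,345). I'm moving above L with the fingers closing along world y.

```bash
python3 -m creep '[{"dx":-18,"dy":-15,"twist":-1},{"dx":-53,"dy":-45,"twist":-4},{"dx":-97,"dy":-82,"twist":-7},{"dx":-141,"dy":-119,"twist":-10},{"dx":-185,"dy":-156,"twist":-13},{"dx":-230,"dy":-194,"twist":-16},{"dx":-275,"dy":-232,"twist":-19},{"dx":-320,"dy":-270,"twist":-22},{"dx":-365,"dy":-308,"twist":-24},{"dx":-405,"dy":-342,"twist":-26},{"dx":-430,"dy":-363,"twist":-26.3},{"dx":-440.6,"dy":-372.6,"twist":-26.3}]' 1
python3 -m creep '[{"dz":20},{"dz":50},{"dz":60},{"dz":60},{"dz":60}]'
python3 - <<'E'
from h import *
s=read_state();print(s["ee_pos"],s["eef_rot"],s["contact_force"])
w=get_image("wrist");cv2.imwrite("pics/d.png",w);k=calibration("wrist");print(k)
for r in tip_of("wrist","tin_a_mid"):print(r)
E
```

```text
[321.06407218 650.03784896 231.31089424] [-1.10316624e-06  2.27373261e-01  9.73807681e-01  1.07915941e-05] [-0.15530464 -0.18873335  0.94304548]
{'camera_matrix': array([[285.34268989,   0.        , 256.99343493],
       [  0.        , 285.34268989, 196.87975167],
       [  0.        ,   0.        ,   1.        ]]), 'tool_from_camera': array([[-4.11812323e-04, -9.45806662e-01, -3.24730025e-01,
         8.38253144e+01],
       [ 9.99999869e-01, -4.87732746e-04,  1.52399247e-04,
        -5.89951897e-01],
       [-3.02521690e-04, -3.24729920e-01,  9.45806739e-01,
        -1.42562612e+02],
       [ 0.00000000e+00,  0.00000000e+00,  0.00000000e+00,
         1.00000000e+00]])}$[0]: bad value
$[0]: bad value
```

View pics/d.png

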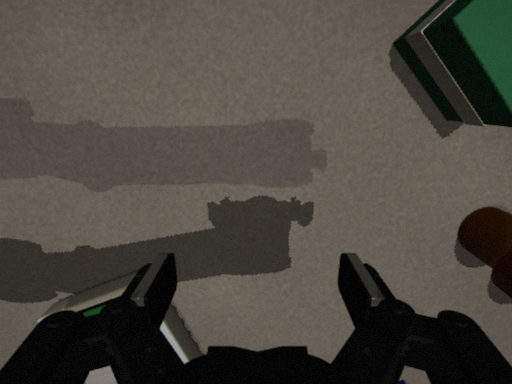

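The moves were refused because every key is required in each row. The wrist picture shows only bare bench and arm shadow, with the pan edge at (110,300). I'm retrying with all four keys.

```bash
python3 -m creep '[{"dx":-18,"dy":-15,"dz":0,"twist":-1},{"dx":-53,"dy":-45,"dz":0,"twist":-4},{"dx":-97,"dy":-82,"dz":0,"twist":-7},{"dx":-141,"dy":-119,"dz":0,"twist":-10},{"dx":-185,"dy":-156,"dz":0,"twist":-13},{"dx":-230,"dy":-194,"dz":0,"twist":-16},{"dx":-275,"dy":-232,"dz":0,"twist":-19},{"dx":-320,"dy":-270,"dz":0,"twist":-22},{"dx":-365,"dy":-308,"dz":0,"twist":-24},{"dx":-405,"dy":-342,"dz":0,"twist":-26},{"dx":-430,"dy":-363,"dz":0,"twist":-26.3},{"dx":-440.6,"dy":-372.6,"dz":0,"twist":-26.3}]' 1
python3 -m creep '[{"dx":0,"dy":0,"dz":20,"twist":0},{"dx":0,"dy":0,"dz":50,"twist":0},{"dx":0,"dy":0,"dz":60,"twist":0},{"dx":0,"dy":0,"dz":60,"twist":0},{"dx":0,"dy":0,"dz":60,"twist":0}]'
python3 - <<'E'
from h import *
s=read_state();print(s["ee_pos"],s["eef_rot"],s["contact_force"])
w=get_image("wrist");cv2.imwrite("pics/e.png",w);k=calibration("wrist")
from scipy.spatial.transform import Rotation as Ro
q=s["eef_rot"];R=Ro.from_quat([*q[1:],q[0]]).as_matrix();T=k["tool_from_camera"]
def wp(X):
    t=R.T@(np.array(X)-s["ee_pos"]);c=T[:3,:3].T@(t-T[:3,3]);p=k["camera_matrix"]@c;return (p[:2]/p[2]).round(1)
print("lid expected",wp((551,121,96)),"mid",wp((551,121,48)))
for r in tip_of("wrist","tin_a_mid"):print(r)
E
```

```text
clock: 2.3
ee_pos: [552.0, 118.3, 231.5]
eef_rot: [0.0, 0.002, 1.0, -0.0]
contact_force: [0.7, 0.0, 0.9]
width: 0.999
gripper_force: 0.0
clock: 2.92
ee_pos: [551.8, 121.5, 172.2]
eef_rot: [0.001, -0.0, 1.0, 0.0]
contact_force: [0.6, 0.5, -0.1]
width: 0.999
gripper_force: 0.0
[551.80161247 121.54511187 172.24836186] [ 8.62174623e-04 -4.59588560e-04  9.99999467e-01  3.34936673e-04] [ 0.59881046  0.54859277 -0.10761019]
lid expected [256.8 206.1] mid [256.8 188.6]
{'xy': [23.1, 266.4], 'confidence': 0.7}
{'xy': [82.2, 98.1], 'confidence': 0.56}
```

View pics/e.png

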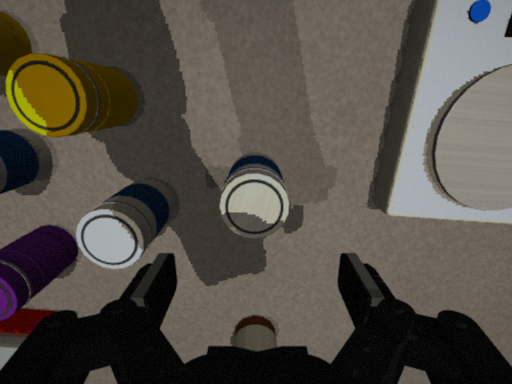

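The lid shows at (255,206), against an expected (257,206), so the estimates are good to about 1 mm. I'm descending, gripping, then lifting.

```bash
python3 -m creep '[{"dx":0,"dy":0,"dz":20,"twist":0},{"dx":0,"dy":0,"dz":50,"twist":0},{"dx":0,"dy":0,"dz":80,"twist":0},{"dx":0,"dy":0,"dz":110,"twist":0},{"dx":0,"dy":0,"dz":125,"twist":0},{"dx":0,"dy":0,"dz":131,"twist":0},{"dx":0,"dy":0,"dz":131,"twist":0},{"dx":0,"dy":0,"dz":131,"twist":0}]'
python3 -m creep '[{"dx":0,"dy":0,"dz":0,"twist":0},{"dx":0,"dy":0,"dz":0,"twist":0},{"dx":0,"dy":0,"dz":0,"twist":0},{"dx":0,"dy":0,"dz":0,"twist":0},{"dx":0,"dy":0,"dz":0,"twist":0},{"dx":0,"dy":0,"dz":0,"twist":0},{"dx":0,"dy":0,"dz":0,"twist":0},{"dx":0,"dy":0,"dz":0,"twist":0}]' 0
```

```text
clock: 4.03
ee_pos: [551.9, 121.0, 41.3]
eef_rot: [0.001, -0.0, 1.0, 0.0]
contact_force: [1.3, -0.1, -0.8]
width: 1.0
gripper_force: 0.0
clock: 5.03
ee_pos: [551.6, 120.5, 41.2]
eef_rot: [0.001, 0.0, 1.0, -0.0]
contact_force: [-1.0, -1.4, 5.8]
width: 0.67
gripper_force: 60.5
```

```bash
python3 -m creep '[{"dx":0,"dy":0,"dz":-3,"twist":0},{"dx":0,"dy":0,"dz":-10,"twist":0},{"dx":0,"dy":0,"dz":-20,"twist":0},{"dx":0,"dy":0,"dz":-30,"twist":0},{"dx":0,"dy":0,"dz":-40,"twist":0},{"dx":0,"dy":0,"dz":-47,"twist":0},{"dx":0,"dy":0,"dz":-50,"twist":0},{"dx":0,"dy":0,"dz":-50,"twist":0},{"dx":0,"dy":0,"dz":-50,"twist":0},{"dx":0,"dy":0,"dz":-50,"twist":0},{"dx":0,"dy":0,"dz":-50,"twist":0},{"dx":0,"dy":0,"dz":-50,"twist":0}]'
for i in 1 2 3; do python3 -m creep '[{"dx":0,"dy":0,"dz":0,"twist":0},{"dx":0,"dy":0,"dz":0,"twist":0}]' | grep -E 'clock|contact|ee_pos'; done
python3 - <<'E'
from h import *
w=[]
for i in range(6): get_image("wrist");s=read_state();w.append([*s["contact_force"],*s["effort"][[1,3]]])
print(np.mean(w,0),np.std(w,0),s["width"],s["ee_pos"]);cv2.imwrite("pics/f.png",np.hstack([get_image("side")[100:300,200:400],get_image("wrist")[100:300,150:350]]))
E
```

```text
clock: 6.52
ee_pos: [551.1, 120.8, 90.2]
eef_rot: [-0.0, -0.0, 1.0, -0.0]
contact_force: [0.3, 0.4, -3.0]
width: 0.669
gripper_force: 61.5
clock: 6.78
ee_pos: [551.1, 120.8, 90.3]
contact_force: [-0.1, -0.9, -1.9]
clock: 7.02
ee_pos: [551.1, 120.8, 90.3]
contact_force: [-0.1, 0.0, -2.4]
clock: 7.28
ee_pos: [551.1, 120.8, 90.3]
contact_force: [0.4, 0.3, -3.4]
[-9.82671404e-02  2.25256437e-02 -2.55317548e+00 -4.78042829e+01
 -1.17833616e+01] [4.35676238e-01 2.38298568e-01 4.36295478e-01 9.00873679e-04
 1.80644424e-04] 0.664342865622507 [551.13544741 120.82432497  90.31458335]
```

View pics/f.png

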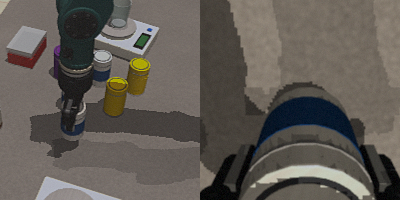

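The tin is held upright and clear of the bench, weighing about 2.55 N. I'm setting it back and releasing.

```bash
python3 -m creep '[{"dx":0,"dy":0,"dz":5,"twist":0},{"dx":0,"dy":0,"dz":15,"twist":0},{"dx":0,"dy":0,"dz":27,"twist":0},{"dx":0,"dy":0,"dz":37,"twist":0},{"dx":0,"dy":0,"dz":44,"twist":0},{"dx":0,"dy":0,"dz":47,"twist":0},{"dx":0,"dy":0,"dz":49,"twist":0},{"dx":0,"dy":0,"dz":50,"twist":0},{"dx":0,"dy":0,"dz":50,"twist":0},{"dx":0,"dy":0,"dz":50,"twist":0}]'
python3 -m creep '[{"dx":0,"dy":0,"dz":0,"twist":0},{"dx":0,"dy":0,"dz":0,"twist":0},{"dx":0,"dy":0,"dz":0,"twist":0},{"dx":0,"dy":0,"dz":0,"twist":0},{"dx":0,"dy":0,"dz":0,"twist":0},{"dx":0,"dy":0,"dz":0,"twist":0}]' 1
```

```text
clock: 8.93
ee_pos: [551.3, 120.8, 41.3]
eef_rot: [0.0, -0.0, 1.0, 0.0]
contact_force: [-1.5, -1.0, 5.7]
width: 0.667
gripper_force: 62.4
clock: 9.68
ee_pos: [551.1, 120.8, 40.3]
eef_rot: [-0.0, -0.0, 1.0, -0.0]
contact_force: [0.3, 0.2, 0.3]
width: 0.999
gripper_force: 0.0
```

```bash
python3 -m creep '[{"dx":0,"dy":0,"dz":-10,"twist":0},{"dx":0,"dy":0,"dz":-40,"twist":0},{"dx":0,"dy":0,"dz":-80,"twist":0},{"dx":0,"dy":0,"dz":-120,"twist":0},{"dx":-4,"dy":-15,"dz":-130,"twist":0},{"dx":-12,"dy":-48,"dz":-130,"twist":0},{"dx":-22,"dy":-85,"dz":-130,"twist":0},{"dx":-28,"dy":-113,"dz":-130,"twist":0},{"dx":-31,"dy":-123,"dz":-130,"twist":0},{"dx":-31,"dy":-123,"dz":-130,"twist":0},{"dx":-31,"dy":-123,"dz":-130,"twist":0}]'
cat >> h.py <<'E'
from scipy.spatial.transform import Rotation as Ro
def wlid(X):
    s=read_state();w=get_image("wrist");k=calibration("wrist")
    q=s["eef_rot"];R=Ro.from_quat([*q[1:],q[0]]).as_matrix();T=k["tool_from_camera"];K=k["camera_matrix"]
    def wp(X):
        t=R.T@(np.array(X)-s["ee_pos"]);c=T[:3,:3].T@(t-T[:3,3]);p=K@c;return p[:2]/p[2]
    def bk(uv,z):
        d=R@T[:3,:3]@np.linalg.inv(K)@np.array([*uv,1.]);o=R@T[:3,3]+s["ee_pos"];return (o+d*(z-o[2])/d[2]).round(1)
    print("tcp",s["ee_pos"].round(1),"exp",wp(X).round(1));return w,wp,bk
E
python3 - <<'E'
from h import *
w,wp,bk=wlid((581.5,-2,96));cv2.imwrite("pics/g.png",w)
for p in([551,121,96],[526,-134,96]):print(wp(p))
E
```

```text
clock: 11.05
ee_pos: [581.7, -0.4, 170.1]
eef_rot: [-0.0, -0.001, 1.0, 0.0]
contact_force: [0.1, -1.0, -0.3]
width: 1.001
gripper_force: 0.0
tcp [ 5.817e+02 -4.000e-01  1.701e+02] exp [255.5 207.9]
[413.32274574 171.62494145]
[ 79.50717415 138.53208385]
```

View pics/g.png

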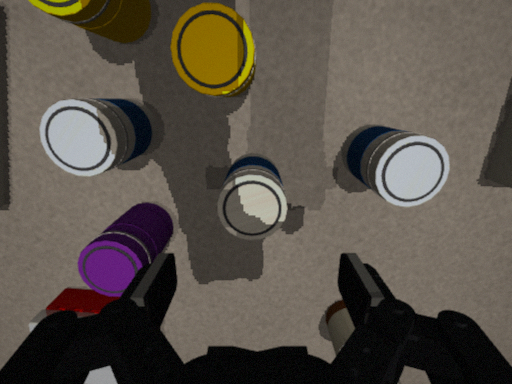

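M's lid is at (253,208), as expected. L is back in place with its lid at (411,170), and R is at (80,137). Next is hefting M.

```bash
python3 -m creep '[{"dx":0,"dy":-1,"dz":20,"twist":0},{"dx":0,"dy":-1,"dz":50,"twist":0},{"dx":0,"dy":-1,"dz":80,"twist":0},{"dx":0,"dy":-1,"dz":110,"twist":0},{"dx":0,"dy":-1,"dz":125,"twist":0},{"dx":0,"dy":-1,"dz":130,"twist":0},{"dx":0,"dy":-1,"dz":130,"twist":0},{"dx":0,"dy":-1,"dz":130,"twist":0}]'
python3 -m creep '[{"dx":0,"dy":0,"dz":0,"twist":0},{"dx":0,"dy":0,"dz":0,"twist":0},{"dx":0,"dy":0,"dz":0,"twist":0},{"dx":0,"dy":0,"dz":0,"twist":0},{"dx":0,"dy":0,"dz":0,"twist":0},{"dx":0,"dy":0,"dz":0,"twist":0},{"dx":0,"dy":0,"dz":0,"twist":0},{"dx":0,"dy":0,"dz":0,"twist":0}]' 0
```

```text
clock: 12.1
ee_pos: [583.0, -3.1, 41.3]
eef_rot: [0.001, -0.0, 1.0, 0.0]
contact_force: [0.1, -0.2, -0.3]
width: 0.999
gripper_force: 0.0
clock: 13.1
ee_pos: [582.6, -3.8, 41.3]
eef_rot: [0.001, 0.0, 1.0, -0.0]
contact_force: [-1.3, -0.9, 5.7]
width: 0.671
gripper_force: 60.8
```

```bash
python3 -m creep '[{"dx":0,"dy":0,"dz":-3,"twist":0},{"dx":0,"dy":0,"dz":-10,"twist":0},{"dx":0,"dy":0,"dz":-20,"twist":0},{"dx":0,"dy":0,"dz":-30,"twist":0},{"dx":0,"dy":0,"dz":-40,"twist":0},{"dx":0,"dy":0,"dz":-47,"twist":0},{"dx":0,"dy":0,"dz":-50,"twist":0},{"dx":0,"dy":0,"dz":-50,"twist":0},{"dx":0,"dy":0,"dz":-50,"twist":0},{"dx":0,"dy":0,"dz":-50,"twist":0},{"dx":0,"dy":0,"dz":-50,"twist":0},{"dx":0,"dy":0,"dz":-50,"twist":0}]'
python3 - <<'E'
from h import *
w=[]
for i in range(12): get_image("wrist");s=read_state();w.append([*s["contact_force"],*s["effort"][[1,3]]])
print(np.mean(w,0),np.std(w,0),s["width"],s["ee_pos"])
E
```

```text
clock: 14.6
ee_pos: [582.1, -3.1, 90.2]
eef_rot: [-0.0, -0.0, 1.0, -0.0]
contact_force: [0.2, 0.9, -6.4]
width: 0.665
gripper_force: 62.8
[ -0.2022404   -0.14011532  -6.87942435 -51.78350359 -13.34694773] [0.41349022 0.61040616 0.55489272 0.00912394 0.00485004] 0.669460412433618 [582.14769491  -3.133307    90.32958398]
```

M weighs about 6.9 N. I'm setting it back and hefting R too.

```bash
python3 -m creep '[{"dx":0,"dy":0,"dz":5,"twist":0},{"dx":0,"dy":0,"dz":15,"twist":0},{"dx":0,"dy":0,"dz":27,"twist":0},{"dx":0,"dy":0,"dz":37,"twist":0},{"dx":0,"dy":0,"dz":44,"twist":0},{"dx":0,"dy":0,"dz":47,"twist":0},{"dx":0,"dy":0,"dz":49,"twist":0},{"dx":0,"dy":0,"dz":50,"twist":0},{"dx":0,"dy":0,"dz":50,"twist":0},{"dx":0,"dy":0,"dz":50,"twist":0}]'
python3 -m creep '[{"dx":0,"dy":0,"dz":0,"twist":0},{"dx":0,"dy":0,"dz":0,"twist":0},{"dx":0,"dy":0,"dz":0,"twist":0},{"dx":0,"dy":0,"dz":0,"twist":0},{"dx":0,"dy":0,"dz":0,"twist":0},{"dx":0,"dy":0,"dz":0,"twist":0}]' 1
python3 -m creep '[{"dx":0,"dy":0,"dz":-10,"twist":0},{"dx":0,"dy":0,"dz":-40,"twist":0},{"dx":0,"dy":0,"dz":-80,"twist":0},{"dx":0,"dy":0,"dz":-120,"twist":0},{"dx":7,"dy":-15,"dz":-130,"twist":0},{"dx":22,"dy":-50,"dz":-130,"twist":0},{"dx":40,"dy":-90,"dz":-130,"twist":0},{"dx":51,"dy":-120,"dz":-130,"twist":0},{"dx":56,"dy":-131,"dz":-130,"twist":0},{"dx":56,"dy":-131,"dz":-130,"twist":0},{"dx":56,"dy":-131,"dz":-130,"twist":0}]'
python3 - <<'E'
from h import *
w,wp,bk=wlid((526,-134,96));cv2.imwrite("pics/i.png",w);print("M",wp((582,-3,96)))
E
```

```text
clock: 16.45
ee_pos: [582.4, -3.2, 41.4]
eef_rot: [0.0, -0.0, 1.0, 0.0]
contact_force: [-2.8, -0.1, 6.0]
width: 0.666
gripper_force: 63.8
clock: 17.2
ee_pos: [582.2, -3.1, 40.3]
eef_rot: [0.0, -0.0, 1.0, 0.0]
contact_force: [0.2, 0.0, -0.2]
width: 1.0
gripper_force: 0.0
clock: 18.58
ee_pos: [526.8, -132.5, 170.2]
eef_rot: [0.0, -0.001, 1.0, 0.0]
contact_force: [-0.2, -0.0, 0.0]
width: 1.002
gripper_force: 0.0
tcp [ 526.8 -132.5  170.2] exp [255.6 207.1]
M [404.81867505 266.88130321]
```

View pics/i.png

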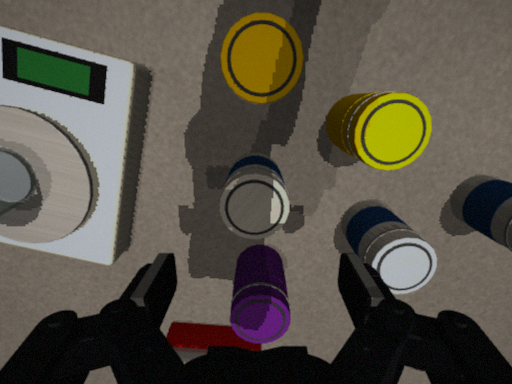

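R's lid is at (255,207), exactly as expected, and M is upright at (403,264). The purple look-alike at (260,300) is 110 mm beyond, clear of the fingers. I'm hefting R.

```bash
python3 -m creep '[{"dx":0,"dy":0,"dz":20,"twist":0},{"dx":0,"dy":0,"dz":50,"twist":0},{"dx":0,"dy":0,"dz":80,"twist":0},{"dx":0,"dy":0,"dz":110,"twist":0},{"dx":0,"dy":0,"dz":125,"twist":0},{"dx":0,"dy":0,"dz":130,"twist":0},{"dx":0,"dy":0,"dz":130,"twist":0},{"dx":0,"dy":0,"dz":130,"twist":0}]'
python3 -m creep '[{"dx":0,"dy":0,"dz":0,"twist":0},{"dx":0,"dy":0,"dz":0,"twist":0},{"dx":0,"dy":0,"dz":0,"twist":0},{"dx":0,"dy":0,"dz":0,"twist":0},{"dx":0,"dy":0,"dz":0,"twist":0},{"dx":0,"dy":0,"dz":0,"twist":0},{"dx":0,"dy":0,"dz":0,"twist":0},{"dx":0,"dy":0,"dz":0,"twist":0}]' 0
```

```text
clock: 19.62
ee_pos: [527.0, -134.3, 41.2]
eef_rot: [0.001, -0.0, 1.0, -0.0]
contact_force: [0.0, -0.7, 0.2]
width: 0.999
gripper_force: 0.0
clock: 20.62
ee_pos: [526.6, -134.4, 41.2]
eef_rot: [0.001, 0.0, 1.0, -0.0]
contact_force: [-0.2, 0.1, 3.7]
width: 0.667
gripper_force: 60.9
```

```bash
python3 -m creep '[{"dx":0,"dy":0,"dz":-3,"twist":0},{"dx":0,"dy":0,"dz":-10,"twist":0},{"dx":0,"dy":0,"dz":-20,"twist":0},{"dx":0,"dy":0,"dz":-30,"twist":0},{"dx":0,"dy":0,"dz":-40,"twist":0},{"dx":0,"dy":0,"dz":-47,"twist":0},{"dx":0,"dy":0,"dz":-50,"twist":0},{"dx":0,"dy":0,"dz":-50,"twist":0},{"dx":0,"dy":0,"dz":-50,"twist":0},{"dx":0,"dy":0,"dz":-50,"twist":0},{"dx":0,"dy":0,"dz":-50,"twist":0},{"dx":0,"dy":0,"dz":-50,"twist":0}]'
python3 - <<'E'
from h import *
w=[]
for i in range(12): get_image("wrist");s=read_state();w.append([*s["contact_force"],*s["effort"][[1,3]]])
print(np.mean(w,0),np.std(w,0),s["width"],s["ee_pos"])
E
```

```text
clock: 22.12
ee_pos: [526.1, -134.2, 90.2]
eef_rot: [-0.0, -0.0, 1.0, 0.0]
contact_force: [-0.0, 0.2, -2.7]
width: 0.666
gripper_force: 62.0
[ -0.33987863   0.0973214   -2.76297378 -46.46915615 -11.22226328] [0.57350141 0.66993573 0.45588492 0.00829433 0.00389626] 0.6666296679505653 [ 526.18302616 -134.1731185    90.33669768]
```

R weighs about 2.8 N, so M (6.9 N) is the heaviest. I'm setting R back, then returning to M.

```bash
python3 -m creep '[{"dx":0,"dy":0,"dz":5,"twist":0},{"dx":0,"dy":0,"dz":15,"twist":0},{"dx":0,"dy":0,"dz":27,"twist":0},{"dx":0,"dy":0,"dz":37,"twist":0},{"dx":0,"dy":0,"dz":44,"twist":0},{"dx":0,"dy":0,"dz":47,"twist":0},{"dx":0,"dy":0,"dz":49,"twist":0},{"dx":0,"dy":0,"dz":50,"twist":0},{"dx":0,"dy":0,"dz":50,"twist":0},{"dx":0,"dy":0,"dz":50,"twist":0}]'
python3 -m creep '[{"dx":0,"dy":0,"dz":0,"twist":0},{"dx":0,"dy":0,"dz":0,"twist":0},{"dx":0,"dy":0,"dz":0,"twist":0},{"dx":0,"dy":0,"dz":0,"twist":0},{"dx":0,"dy":0,"dz":0,"twist":0},{"dx":0,"dy":0,"dz":0,"twist":0}]' 1
python3 -m creep '[{"dx":0,"dy":0,"dz":-10,"twist":0},{"dx":0,"dy":0,"dz":-40,"twist":0},{"dx":0,"dy":0,"dz":-80,"twist":0},{"dx":0,"dy":0,"dz":-120,"twist":0},{"dx":-7,"dy":15,"dz":-130,"twist":0},{"dx":-22,"dy":50,"dz":-130,"twist":0},{"dx":-40,"dy":90,"dz":-130,"twist":0},{"dx":-51,"dy":120,"dz":-130,"twist":0},{"dx":-56,"dy":131,"dz":-130,"twist":0},{"dx":-56,"dy":131,"dz":-130,"twist":0},{"dx":-56,"dy":131,"dz":-130,"twist":0}]'
python3 - <<'E'
from h import *
w,wp,bk=wlid((582,-3,96));cv2.imwrite("pics/j.png",w);print("R",wp((526,-134,96)))
E
```

```text
clock: 23.98
ee_pos: [526.3, -134.2, 41.2]
eef_rot: [0.0, -0.0, 1.0, -0.0]
contact_force: [-2.2, 1.1, 6.8]
width: 0.668
gripper_force: 63.0
clock: 24.72
ee_pos: [526.2, -134.2, 40.3]
eef_rot: [0.0, -0.0, 1.0, -0.0]
contact_force: [-0.5, 1.1, -0.3]
width: 0.998
gripper_force: 0.0
clock: 26.1
ee_pos: [581.3, -5.1, 170.0]
eef_rot: [-0.001, 0.001, 1.0, -0.001]
contact_force: [0.5, -0.3, 0.4]
width: 0.998
gripper_force: 0.0
tcp [581.3  -5.1 170. ] exp [260.2 209. ]
R [ 86.09821378 139.90875249]
```

View pics/j.png

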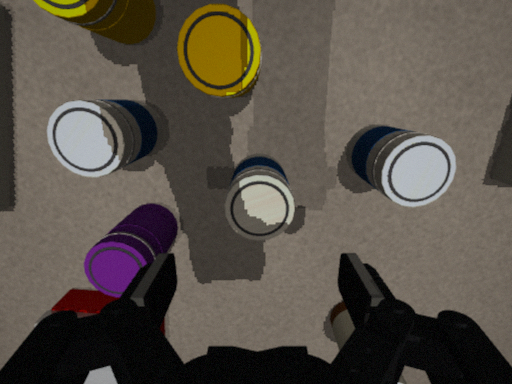

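All as before: M's lid is at (260,208) and R is upright at (85,137). I'm gripping M and lifting.

```bash
python3 -m creep '[{"dx":0,"dy":0,"dz":20,"twist":0},{"dx":0,"dy":0,"dz":50,"twist":0},{"dx":0,"dy":0,"dz":80,"twist":0},{"dx":0,"dy":0,"dz":110,"twist":0},{"dx":0,"dy":0,"dz":125,"twist":0},{"dx":0,"dy":0,"dz":130,"twist":0},{"dx":0,"dy":0,"dz":130,"twist":0},{"dx":0,"dy":0,"dz":130,"twist":0}]'
python3 -m creep '[{"dx":0,"dy":0,"dz":0,"twist":0},{"dx":0,"dy":0,"dz":0,"twist":0},{"dx":0,"dy":0,"dz":0,"twist":0},{"dx":0,"dy":0,"dz":0,"twist":0},{"dx":0,"dy":0,"dz":0,"twist":0},{"dx":0,"dy":0,"dz":0,"twist":0},{"dx":0,"dy":0,"dz":0,"twist":0},{"dx":0,"dy":0,"dz":0,"twist":0}]' 0
python3 -m creep '[{"dx":0,"dy":0,"dz":-3,"twist":0},{"dx":0,"dy":0,"dz":-10,"twist":0},{"dx":0,"dy":0,"dz":-22,"twist":0},{"dx":0,"dy":0,"dz":-38,"twist":0},{"dx":0,"dy":0,"dz":-56,"twist":0},{"dx":0,"dy":0,"dz":-76,"twist":0},{"dx":0,"dy":0,"dz":-96,"twist":0},{"dx":0,"dy":0,"dz":-116,"twist":0},{"dx":0,"dy":0,"dz":-136,"twist":0},{"dx":0,"dy":0,"dz":-152,"twist":0},{"dx":0,"dy":0,"dz":-160,"twist":0},{"dx":0,"dy":0,"dz":-163,"twist":0}]'
```

```text
clock: 27.15
ee_pos: [582.9, -3.2, 41.3]
eef_rot: [0.001, -0.0, 1.0, 0.0]
contact_force: [-0.4, 0.1, -0.1]
width: 0.997
gripper_force: 0.0
clock: 28.15
ee_pos: [582.6, -3.4, 41.2]
eef_rot: [0.0, -0.0, 1.0, -0.0]
contact_force: [-1.4, -0.5, 5.9]
width: 0.665
gripper_force: 60.9
clock: 29.65
ee_pos: [582.0, -3.1, 203.8]
eef_rot: [0.0, -0.0, 1.0, -0.0]
contact_force: [-0.0, -0.1, -7.2]
width: 0.667
gripper_force: 62.9
```

```bash
python3 -m creep '[{"dx":1,"dy":3,"dz":0,"twist":0},{"dx":2,"dy":9,"dz":0,"twist":0},{"dx":4,"dy":18,"dz":0,"twist":0},{"dx":7,"dy":30,"dz":0,"twist":0},{"dx":10,"dy":44,"dz":0,"twist":0},{"dx":14,"dy":60,"dz":0,"twist":0},{"dx":18,"dy":78,"dz":0,"twist":0},{"dx":22,"dy":97,"dz":0,"twist":0},{"dx":26,"dy":116,"dz":0,"twist":0},{"dx":31,"dy":135,"dz":0,"twist":0},{"dx":35,"dy":154,"dz":0,"twist":0},{"dx":40,"dy":174,"dz":0,"twist":0}]' 
python3 -m creep '[{"dx":4,"dy":19,"dz":0,"twist":0},{"dx":9,"dy":38,"dz":0,"twist":0},{"dx":13,"dy":57,"dz":0,"twist":0},{"dx":18,"dy":76,"dz":0,"twist":0},{"dx":22,"dy":95,"dz":0,"twist":0},{"dx":26,"dy":113,"dz":0,"twist":0},{"dx":30,"dy":130,"dz":0,"twist":0},{"dx":34,"dy":146,"dz":0,"twist":0},{"dx":37,"dy":159,"dz":0,"twist":0},{"dx":39,"dy":168,"dz":0,"twist":0},{"dx":40,"dy":173,"dz":0,"twist":0},{"dx":40,"dy":174,"dz":0,"twist":0}]'
python3 -m creep '[{"dx":0,"dy":0,"dz":0,"twist":0},{"dx":0,"dy":0,"dz":0,"twist":0},{"dx":0,"dy":0,"dz":0,"twist":0},{"dx":0,"dy":0,"dz":0,"twist":0}]'
python3 - <<'E'
from h import *
w,wp,bk=wlid((502,345,62))
for a in np.linspace(0,2*np.pi,36): 
    p=wp((502+65*np.cos(a),345+65*np.sin(a),62)); cv2.circle(w,tuple(int(round(v)) for v in p),1,(0,0,255),-1)
b=get_image("side")[150:384,170:400]
for a in np.linspace(0,2*np.pi,36):
    p=proj("side",(502+65*np.cos(a),345+65*np.sin(a),62))-[170,150]; cv2.circle(b,tuple(int(round(v)) for v in p),1,(0,0,255),-1)
b=cv2.resize(b,(288,293));c=np.zeros((384,800,3),np.uint8);c[:,:512]=w;c[:293,512:]=b
cv2.imwrite("pics/k.png",c)
E
```

```text
clock: 31.15
ee_pos: [541.9, 172.1, 203.3]
eef_rot: [0.0, -0.0, 1.0, -0.0]
contact_force: [-0.3, 0.1, -7.2]
width: 0.664
gripper_force: 62.9
clock: 32.65
ee_pos: [502.1, 344.8, 203.3]
eef_rot: [0.0, -0.0, 1.0, -0.0]
contact_force: [0.4, -1.2, -6.4]
width: 0.67
gripper_force: 62.9
clock: 33.15
ee_pos: [502.1, 344.6, 203.3]
eef_rot: [-0.0, 0.0, 1.0, -0.0]
contact_force: [-1.0, 1.1, -6.2]
width: 0.663
gripper_force: 62.9
tcp [502.1 344.6 203.3] exp [257.8 184.5]
```

View pics/k.png

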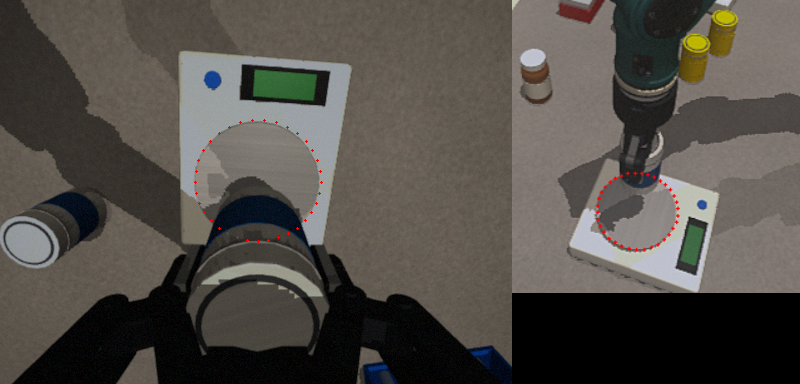

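The projected pan circle (red) matches the pan edge in both views, from (196,180) to (322,180) in the wrist view. The tin is centred, upright and about 100 mm above the pan. L still stands at (30,242). Handing in.

```bash
python3 - <<'E'
from station import *
print(close_job())
E
```

```text
the job is handed in; nothing more can be done
None
```

I hefted all three tins left to right (about 2.6 N, 6.9 N and 2.8 N) and stood each back in place. I then picked up the middle one, the heaviest, and handed in holding it upright about 100 mm above the middle of the empty left balance's pan, at 33 s on the robot's clock.

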